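# Hang the tube carousel on the slanted spindle of the tube rotator and lock its bayonet

## Task

Fit the loaded tube carousel to the tube rotator: slide its hub down over the slanted drive spindle, turn it under a light push until its slots find the spindle's cross pin, then push it in against the spring and turn it clockwise until the bayonet is locked. Never press or wrench it against the rotator with more than 40 N, and let go once it is locked and stays put by itself.

Things in the scene. Friction and masses are not known exactly. Their poses are not given: they have to be found in the camera images.
- carousel: Loaded tube carousel, 0.25 kg: white disc 146 mm wide, 4 mm thick, top 29 mm above the origin; six tubes clipped radially on it (tops 42 mm up, none at its +y and -y sides); grey wing grip above, grey bayonet skirt below, 50 mm wide. Starts upright on the worktop. Origin: centre of the skirt's underside; z: hub axis, up out of the grip.
- carousel_grip (a point): Middle of the carousel's wing grip, on the hub axis 52 mm above the carousel's origin; axes as the carousel's. The grip is 26 mm wide between flat sides facing +y and -y, 56 mm long along x, and stands 29 to 72 mm above the origin. It turns with the disc as one rigid part.
- carousel_bore (a point): Mouth of the blind round bore for the spindle, 16.2 mm wide, on the hub axis 25 mm above the carousel's origin; the bore runs up to 66 mm above the origin. Below its mouth the skirt is hollow, 32 mm wide inside.
- carousel_slot (a point): Mouth of one of four alike slots in the skirt's lower rim, at its +x, +y, -x and -y sides (this one +x, 20 mm off the axis); 9 mm wide, mouth bevelled, 25 mm high. Each has a side channel: with the carousel pushed in, turning it clockwise (seen looking down onto the grip) by 0.75 rad brings the pin over a hump (14.5 mm high) into a catch with floor 11 mm high; firm stop at 0.8 rad.
- rotator: White base of the tube rotator, 150 x 116 x 39 mm, fixed to the worktop; black dial, dark window and rocker switch on its front (-x side). Origin: centre of its underside; z up. Two aluminium cheeks carry the tilted head.
- head: Grey gear head, 72 x 84 x 60 mm, tilted and fixed between the cheeks. Origin: on the spindle axis at the head's upper face, 120 mm above the worktop. z: the spindle axis, up and out, 30 degrees from upright, leaning to the front (-x) of the base. Carousel origin to this origin along z: 40.5 mm resting on the pin, 33 mm touching the spring collar, below 21 mm to pass the hump, 24.5 mm locked.
- spindle_tip (a point): Round tip of the steel drive spindle, 14 mm thick, on the axis 80 mm from the head's origin; axes as the head's. The gearing keeps the spindle from turning (it gives way only at about 2 N m). Forces at the spring and at both pin ends add up: with the spring pressed in, a twist of about 0.5 N m against the pin already makes 40 N, so turn in small steps and give way to side forces.
- pin_centre (a point): Centre of the steel cross pin through the spindle, 38 mm from the head's origin on the axis; axes as the head's, NOT the pin's. The pin is 5 mm thick and 43 mm long, square to the axis; which way it points round the axis differs each time and is not measured. Its ends fit any two slots that face each other of the carousel, with about 0.08 rad of play either way.
- collar_top (a point): Centre of the top of the spring collar when free, 33 mm from the head's origin on the axis; steel, 52 mm wide. It goes down by up to 17 mm; the spring pushes back with 5 N at first, 9 N where locked and 13.5 N at the bottom, so an unlocked carousel is pushed out again to 33 mm.
Things that resemble listed ones, but are neither listed nor needed, are in the scene too. There is more than one size of the carousel; the one meant has the size given above.

How it is judged:
By the outcome, as a careful person would: the job done as asked, in the order asked, and still so for the second after the job is handed in, with the robot touching nothing.
It also fails if it takes over 72 s, if anything falls off the work surface, if the arm or the gripper's body presses on something with over 40 N, if the wrist force passes 120 N, or if a joint passes its speed limit or range.

## Robot

A 6-joint arm with a two-finger parallel gripper is mounted at the origin on a cart in front of the work surface, level with it; the furniture and walls round the work are solid. World frame = base frame: x ahead of the robot, y to its left, z up, the work surface at z = 0. Lengths are in m, angles in degrees, forces in N, time in s.
With the tool pointing down it reaches from about 0.35 to 0.95 m from the base axis. Payload 17.4 kg.
Tool frame: the origin (TCP) lies on the centre line of the jaws, within the pads' length; the fingertips stand 8 mm ahead of it and the grasp point (between the pads) lies 11 mm behind it; z points along the fingers, y is the line along which they close (so a half turn about z gives the same grasp; the last joint's range is limited). The gripper opens to 93 mm and grips with 3 to 60 N. Pads are 15 mm wide; open, the fingers measure 128 mm over their backs; the gripper's body (75 mm by 188 mm) begins 65 mm behind the grasp point.
Start: joints at [72.204, 6.646, 82.598, -0, 90.757, -2.166], TCP at [0.182, 0.65, 0.227] pointing down, gripper open.
Joint ranges: [-162.19, 162.19], [-47.58, 125.68], [4.15, 143.07], [-65.23, 245.23], [0.69, 171.88], [-170.13, 170.13]. Speed limits (degrees/s): [108.29, 108.29, 127.2, 180, 180, 180].

## Interface

Orientations are given as [roll, pitch, yaw] about the fixed x, y, z axes, in that order (R = Rz(yaw) Ry(pitch) Rx(roll)).
In Python, from station import robot, imaging gives the robot as it stands.
- The arm moves only by the shell command python3 -m jog 'ROWS' [OPENING]. ROWS is JSON, a list of rows, each a list of 6 numbers: the shift along the tool's x, y, z in cm, then the turn, a rotation vector about the tool's x, y, z in degrees. A call has exactly 5 rows; each row shifts and turns the commanded pose from where the row before left it, along the tool's axes as they then stand; what a row does not reach is not made up. A row lasts 1/10 s, in which the tool goes at most 50 mm and 8.59 degrees, less where a joint would pass 70% of its speed; a pose out of reach is approached as far as the arm can. A call with a gripper value outside its range is refused whole. OPENING is the closure, from 0 (fully open) to 1 (shut), set as the call begins (- or left out, the last holds). The fingers move at their own pace and stop on an object; the grip force is fixed at half the most. Time passes only in rows, so rows that do not move let the fingers close, or fill a call up. It gives the time, the measured TCP pose, the force, the opening and the grip force at its end, in the units of the state.
- robot.get_obs(): the state, without advancing time (a new reading comes with each control period).
- imaging.get_image(name): name is "side" or "top" or "wrist"; returns the picture (400x640x3 uint8, red, green, blue); there is no depth.
- imaging.camera_params(name): a dict with "fx", "fy", "cx", "cy" (pixels), "k1" (the pictures are not rectified: a ray, as slopes to the right and down, at radius r is drawn at 1 + k1 r^2 times it, then the intrinsics apply), "rvec" (rotation vector, rad) and "tvec" (3), from world to camera coordinates, as OpenCV has them. Camera axes: x right, y down, z forward; pixel columns grow to the right and rows downward; lengths in m; the calibration is good to about 2 mm. A picture is of the moment at which its call begins: read the wrist's pose just before it. camera_params takes no time and is no camera call; for the wrist camera it gives the pose at the moment of the call.
- robot.sign_off(): hands the job in; it is judged then, once.
The state is a dict: "time": time; "joint_positions": joint angles; "joint_velocities": joint speeds; "joint_torque": joint torques, N m; "tool_pos": TCP position; "tcp_rot": TCP orientation; "wrist_force": force on the tool from outside, world axes, zero at the start; "torque": the same for the moment, N m; "grip_width": opening from 0.0 (shut) to 1.0 (fully open); "gripper_force": force on a finger pad.
Only numpy, scipy, OpenCV 4.12 (cv2) and the standard library are available. Lean on these libraries where they do the work, as an engineer would, in place of code of your own. Each camera call takes 0.05 s, during which the arm holds its last target. There are 200 camera calls.

## Working session

There is one attempt and no reset: what is moved stays moved. The work goes in short steps, Python scripts to look and compute and a shell command to move; the robot and the scene stay as the last step left them, time stands still between calls to the robot, and variables do not carry over. Pictures are saved under pics/ and viewed, at most 10 in all, crops included, and the job is handed in when it is done.

```bash
ls; mkdir -p pics; cat > h.py <<'E'
import numpy as np, cv2
from station import robot, imaging
from scipy.spatial.transform import Rotation as R
def cam(n):
    p=imaging.camera_params(n); M=R.from_rotvec(np.ravel(p['rvec'])).as_matrix(); return p,M,np.ravel(p['tvec'])
def ray(c,u,v):
    p,M,t=c; K=np.array([[p['fx'],0,p['cx']],[0,p['fy'],p['cy']],[0,0,1.]])
    x=(u-p['cx'])/p['fx'];y=(v-p['cy'])/p['fy'];rd=np.hypot(x,y);r=rd
    for _ in range(30): r=rd/(1+p['k1']*r*r)
    s=r/rd if rd>0 else 1
    return -M.T@t, M.T@np.array([x*s,y*s,1])
def onz(c,u,v,z):
    o,d=ray(c,u,v); return o+d*(z-o[2])/d[2]
def proj(c,P):
    p,M,t=c; q=M@np.array(P)+t; x,y=q[:2]/q[2]; k=1+p['k1']*(x*x+y*y)
    return np.array([p['fx']*x*k+p['cx'],p['fy']*y*k+p['cy']])
def tri(c1,a,c2,b):
    o1,d1=ray(c1,*a);o2,d2=ray(c2,*b)
    s=np.linalg.lstsq(np.c_[d1,-d2],o2-o1,rcond=None)[0]
    return (o1+d1*s[0]+o2+d2*s[1])/2, np.linalg.norm(o1+d1*s[0]-o2-d2*s[1])
def snap(n,f):
    c=cam(n); im=imaging.get_image(n)[:,:,::-1]; cv2.imwrite(f'pics/{f}.png',im); return c,im
E
python3 - <<'E'
from h import *
for n in ('top','side'):
    c,im=snap(n,n+'0'); print(n,c[0]['fx'],-c[1].T@c[2],c[1][2])
a=cv2.imread('pics/top0.png');b=cv2.imread('pics/side0.png')
cv2.imwrite('pics/both0.png',cv2.resize(np.vstack([a,b]),(480,600)))
o=robot.get_obs();print(o['tcp_rot'],o['wrist_force'])
E
```

```text
pics
top 512.2946625658531 [0.34281226 0.00745148 1.46914573] [ 0.10975762 -0.01162611 -0.99389039]
side 389.92748681699993 [ 0.35323423 -0.76103047  0.42233897] [ 0.17453346  0.92482437 -0.33799106]
[-1.79944042e+02 -9.64185669e-04  1.64369967e+02] [0.3114301  0.32420714 0.19508228]
```

View pics/top0.png

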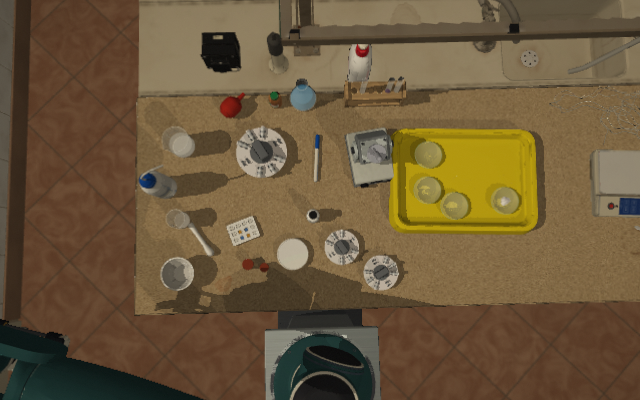

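View pics/side0.png

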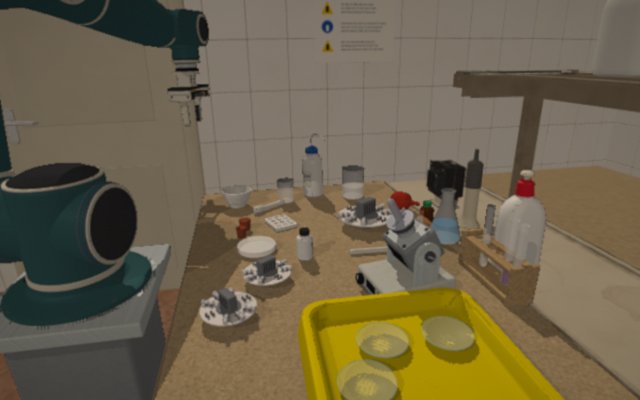

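Top view: three carousel-like things: (262,152) about 50 px wide, (342,247) and (381,272) about 36 px wide. 146 mm at this range is about 52 px, so (262,152) is the one meant. The rotator is at (370,158). I'll confirm this in an enlarged crop.

```bash
python3 - <<'E'
from h import *
c=cam('top');im=cv2.imread('pics/top0.png')
a=im[120:190,225:405]; a=cv2.resize(a,None,fx=4.4,fy=4.4,interpolation=cv2.INTER_CUBIC)
s=cv2.imread('pics/side0.png')[180:300,330:460]; s=cv2.resize(s,None,fx=2.25,fy=2.25,interpolation=cv2.INTER_CUBIC)
o=np.zeros((600,800,3),np.uint8);o[:a.shape[0],:a.shape[1]]=a[:,:800];o[320:320+s.shape[0],:s.shape[1]]=s[:280]
cv2.imwrite('pics/crop1.png',o)
hsv=cv2.cvtColor(im,cv2.COLOR_BGR2HSV)
for (u,v) in((262,152),(342,247),(381,272)):
    m=((hsv[...,1]<70)&(hsv[...,2]>140)).astype(np.uint8)
    w=np.zeros_like(m);cv2.circle(w,(u,v),32 if u<300 else 21,1,-1);m&=w
    m=cv2.morphologyEx(m,cv2.MORPH_CLOSE,np.ones((3,3)))
    p=cv2.findNonZero(m);h=cv2.convexHull(p);e=cv2.fitEllipse(h);print(e,onz(c,*e[0],.029), np.mean(e[1])/512*(1.469-.03))
E
```

```text
((260.7579650878906, 151.6705780029297), (50.35624313354492, 51.148780822753906), 140.880859375) [0.65151893 0.15697244 0.029     ] 0.14264231393858792
((341.4228820800781, 246.96629333496094), (34.111572265625, 34.935611724853516), 148.8171844482422) [ 0.3740916  -0.06456316  0.029     ] 0.09703017359599471
((380.43194580078125, 272.378662109375), (34.588924407958984, 35.113243103027344), 167.97052001953125) [ 0.30060182 -0.17096104  0.029     ] 0.09795060453936458
```

View pics/crop1.png

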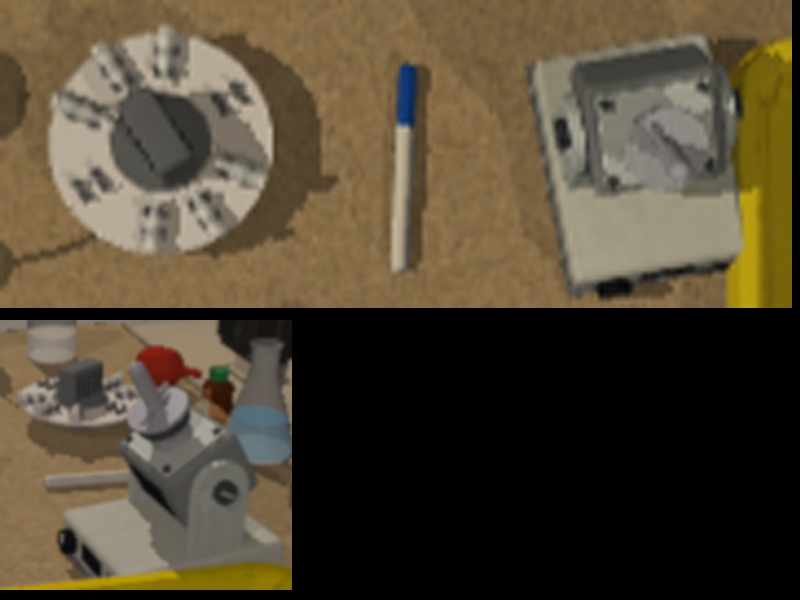

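Confirmed: (262,152) is the large carousel, with its wing grip in the middle, six tubes and empty sides at upper right and lower left. The rotator at (370,158) has its spindle leaning to the front. Next I need the wrist camera geometry and the moves for a close look.

```bash
python3 - <<'E'
from h import *
o=robot.get_obs();T=R.from_euler('xyz',o['tcp_rot'],degrees=True).as_matrix();P=np.array(o['tool_pos'])
c=cam('wrist');p,M,t=c;print(p['fx'],p['k1'],'campos in tool',T.T@(-M.T@t-P),'\ncam axes in tool\n',T.T@M.T)
tc=cam('top');sc=cam('side')
for uv in((375,151),(353,139)):print(onz(tc,*uv,.12))
# base top corners
s=lambda x,y:(225+x/4.4,120+y/4.4)
for q in((530,65),(575,295),(740,255)):print(onz(tc,*s(*q),.039))
# spindle tip seen in side ~ (389,207)? crop
u=330+135/2.25;v=180+(372-320)/2.25;print('tip side',u,v)
# tip candidates: intersection with plane y? use top (tip) 
print(tri(tc,s(655,130),sc,(u,v)))
E
```

```text
334.5004907096649 -0.04140769662384808 campos in tool [ 0.07997043 -0.00026028 -0.15795109] 
cam axes in tool
 [[-2.51311406e-04 -9.58964143e-01 -2.83527263e-01]
 [ 9.99999780e-01 -6.71119937e-05 -6.59384051e-04]
 [ 6.13297582e-04 -2.83527366e-01  9.58963950e-01]]
[ 0.62585132 -0.15832388  0.12      ]
[ 0.66018077 -0.1004871   0.12      ]
[ 0.69207399 -0.08588378  0.039     ]
[ 0.54100224 -0.1097326   0.039     ]
[ 0.56406527 -0.21660668  0.039     ]
tip side 390.0 203.11111111111111
(array([ 0.60858137, -0.14565431,  0.17736838]), np.float64(0.01856395706450943))
```

```bash
cat >> h.py <<'E'
def pose():
    o=robot.get_obs();return np.array(o['tool_pos']),R.from_euler('xyz',o['tcp_rot'],degrees=True),o
def plan(Pt,Rt,N,start=None):
    P,Q=start if start else pose()[:2]
    w=(Q.inv()*Rt).as_rotvec()/N
    S=sum(R.from_rotvec(w*k).as_matrix() for k in range(N))
    d=np.linalg.solve(S,Q.inv().apply(np.array(Pt)-P))
    print(N,'rows of [%s,%s,%s,%s,%s,%s]'%tuple(np.r_[np.round(d*100,3),np.round(np.degrees(w),3)]),'step mm',np.linalg.norm(d)*1e3,'deg',np.linalg.norm(np.degrees(w)))
def tool(zh,ydir):  # tool z=-zh, tool y nearest ydir
    z=-np.array(zh);y=np.array(ydir,float);y-=z*(y@z);y/=np.linalg.norm(y)
    return R.from_matrix(np.c_[np.cross(y,z),y,z])
def axis(psi): 
    a=np.radians(psi);return np.array([-.5*np.cos(a),-.5*np.sin(a),np.sqrt(.75)])
E
python3 - <<'E'
from h import *
tc=cam('top');zh=axis(10.5);C=onz(tc,376.8,154.1,.1486);print('collar',C)
A=C+.017*zh
plan(A+.12*zh,tool(zh,[-.549,.836,0]),20)
E
```

```text
collar [ 0.61146537 -0.15920568  0.1486    ]
20 rows of [-1.421,-4.388,0.372,-0.085,-1.539,-2.252] step mm 46.267219714040706 deg 2.7288343641827444
```

```bash

python3 -m jog '[[-1.42,-4.39,0.37,-0.085,-1.54,-2.25],[-1.42,-4.39,0.37,-0.085,-1.54,-2.25],[-1.42,-4.39,0.37,-0.085,-1.54,-2.25],[-1.42,-4.39,0.37,-0.085,-1.54,-2.25],[-1.42,-4.39,0.37,-0.085,-1.54,-2.25]]'
python3 -m jog '[[-1.42,-4.39,0.37,-0.085,-1.54,-2.25],[-1.42,-4.39,0.37,-0.085,-1.54,-2.25],[-1.42,-4.39,0.37,-0.085,-1.54,-2.25],[-1.42,-4.39,0.37,-0.085,-1.54,-2.25],[-1.42,-4.39,0.37,-0.085,-1.54,-2.25]]'
python3 -m jog '[[-1.42,-4.39,0.37,-0.085,-1.54,-2.25],[-1.42,-4.39,0.37,-0.085,-1.54,-2.25],[-1.42,-4.39,0.37,-0.085,-1.54,-2.25],[-1.42,-4.39,0.37,-0.085,-1.54,-2.25],[-1.42,-4.39,0.37,-0.085,-1.54,-2.25]]'
python3 -m jog '[[-1.42,-4.39,0.37,-0.085,-1.54,-2.25],[-1.42,-4.39,0.37,-0.085,-1.54,-2.25],[-1.42,-4.39,0.37,-0.085,-1.54,-2.25],[-1.42,-4.39,0.37,-0.085,-1.54,-2.25],[-1.42,-4.39,0.37,-0.085,-1.54,-2.25]]'
python3 -m jog '[[0,0,0,0,0,0],[0,0,0,0,0,0],[0,0,0,0,0,0],[0,0,0,0,0,0],[0,0,0,0,0,0]]'
python3 - <<'E'
from h import *
c,im=snap('wrist','w1'); import pickle; pickle.dump(c,open('w1.pkl','wb')); P,Q,o=pose();print(o['joint_positions'],o['time'])
E
```

```text
time: 0.6
tool_pos: [0.2098, 0.4194, 0.2114]
tcp_rot: [-179.6, 7.7, 175.8]
wrist_force: [0.5, -0.3, 0.7]
grip_width: 0.998
gripper_force: 0.0
time: 1.1
tool_pos: [0.2831, 0.2007, 0.2104]
tcp_rot: [-177.7, 15.3, -172.5]
wrist_force: [1.5, -0.3, -0.1]
grip_width: 0.998
gripper_force: 0.0
time: 1.6
tool_pos: [0.4004, 0.0385, 0.226]
tcp_rot: [-174.7, 20.3, -162.0]
wrist_force: [-0.7, 0.6, -0.3]
grip_width: 1.001
gripper_force: 0.0
time: 2.1
tool_pos: [0.5439, -0.14, 0.2611]
tcp_rot: [-169.8, 26.4, -148.8]
wrist_force: [-0.0, 1.4, 1.1]
grip_width: 0.996
gripper_force: 0.0
time: 2.6
tool_pos: [0.5429, -0.1368, 0.2615]
tcp_rot: [-169.8, 26.3, -148.7]
wrist_force: [-0.4, -0.3, -0.5]
grip_width: 1.002
gripper_force: 0.0
[ -24.77065485  -24.28518138  110.06100857   16.19061384   71.08540915
 -145.7674663 ] 2.65
```

View pics/w1.png

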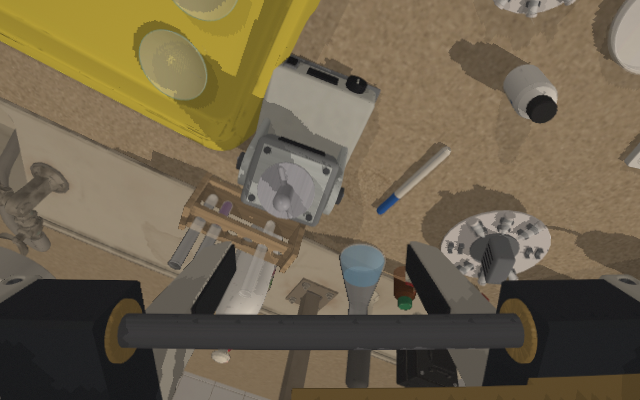

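The wrist view shows the rotator with the head face at about (290,180) and the spindle seen nearly end-on at about (283,195). The carousel is at (495,248). I'll enlarge the head.

```bash
python3 - <<'E'
import cv2,numpy as np
a=cv2.imread('pics/w1.png')[125:230,230:350];a=cv2.resize(a,None,fx=5,fy=5,interpolation=cv2.INTER_CUBIC)
a=a[:525]
b=cv2.imread('pics/side0.png')[185:245,370:424];b=cv2.resize(b,(200,222),interpolation=cv2.INTER_CUBIC)
t=cv2.imread('pics/top0.png')[125:190,345:400];t=cv2.resize(t,(200,236),interpolation=cv2.INTER_CUBIC)
o=np.zeros((525,800,3),np.uint8);o[:,:600]=a;o[:222,600:]=b;o[240:476,600:]=t
cv2.imwrite('pics/crop2.png',o)
E
```

```text
(no output)
```

View pics/crop2.png

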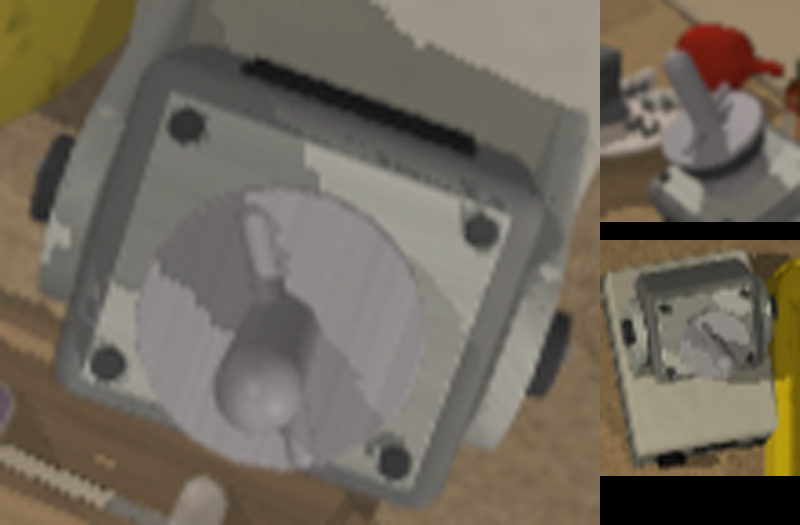

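The pin shows clearly, with its ends at crop (253,208) and (305,462). The tip dome is at (257,400) and the four face screws at (186,125), (481,231), (108,362) and (393,462). I'll solve the head pose from these.

```bash
cat > head.py <<'E'
from h import *
import pickle
from scipy.optimize import least_squares
w=pickle.load(open('w1.pkl','rb'));tc=cam('top');sc=cam('side')
W=lambda x,y:np.array([230+x/5,125+y/5])
scr=[W(186,125),W(481,231),W(108,362),W(393,462)]
def fr(q):
    zh=axis(q[2]);a=np.radians(q[2]);y=np.array([-np.sin(a),np.cos(a),0]);return np.array([q[0],q[1],.12]),np.c_[np.cross(y,zh),y,zh]
def res(q,full=False):
    O,F=fr(q);z=F[:,2];r=[]
    for s,(i,j) in zip(scr,((-1,-1),(-1,1),(1,-1),(1,1))): r.append(proj(w,O+F@[i*q[3],j*q[4],.001])-s)
    r.append(proj(w,O+.073*z)-W(257,398)); r.append(proj(w,O+.033*z)-W(281,328))
    r.append(proj(tc,O+.033*z)-[376.3,152.7]); r.append(proj(sc,O+.033*z)-[400.8,220.1]); r.append(proj(sc,O+.073*z)-[391.1,202.3])
    return np.array(r) if full else np.ravel(r)
s=least_squares(res,[.625,-.155,10.5,.028,.034],loss='soft_l1');q=s.x
O,F=fr(q)
if __name__=='__main__':
    print(q);print(np.round(res(q,True),1).tolist())
    pts=[]
    for e in(W(253,208),W(305,462)):
        o,d=ray(w,*e);n=F[:,2];k=((O+.039*n-o)@n)/(d@n);p=F.T@(o+k*d-O);pts.append(p);print('pin end',p*1e3,np.degrees(np.arctan2(p[1],p[0])))
    d=pts[0]-pts[1];print('pin deg',np.degrees(np.arctan2(d[1],d[0])))
    print('Z',F[:,2])
E
python3 head.py
```

```text
[ 0.6293553  -0.15415196  8.43471574  0.02503731  0.03015625]
[[-0.1, 0.1], [-0.3, 0.3], [-0.2, 0.4], [-0.1, 0.2], [0.0, -1.3], [-0.6, 1.3], [-0.5, 0.8], [-1.8, -1.1], [-1.1, 0.0]]
pin end [-21.05198348 -11.22027729  39.        ] -151.9432954737035
pin end [18.93137622 11.99985765 39.        ] 32.369008925095144
pin deg -149.85433800406074
Z [-0.49459182 -0.0733412   0.8660254 ]
```

```bash
python3 - <<'E'
from h import *
plan([.6515,.157,.20],tool([0,0,1],[-.549,.836,0]),10)
E
```

```text
10 rows of [-2.247,2.04,1.031,-1.043,2.61,-0.433] step mm 32.05267448061848 deg 2.843759295645332
```

```bash

python3 -m jog '[[-2.25,2.04,1.03,-1.04,2.61,-0.43],[-2.25,2.04,1.03,-1.04,2.61,-0.43],[-2.25,2.04,1.03,-1.04,2.61,-0.43],[-2.25,2.04,1.03,-1.04,2.61,-0.43],[-2.25,2.04,1.03,-1.04,2.61,-0.43]]' >/dev/null
python3 -m jog '[[-2.25,2.04,1.03,-1.04,2.61,-0.43],[-2.25,2.04,1.03,-1.04,2.61,-0.43],[-2.25,2.04,1.03,-1.04,2.61,-0.43],[-2.25,2.04,1.03,-1.04,2.61,-0.43],[-2.25,2.04,1.03,-1.04,2.61,-0.43]]' >/dev/null
python3 -m jog '[[0,0,0,0,0,0],[0,0,0,0,0,0],[0,0,0,0,0,0],[0,0,0,0,0,0],[0,0,0,0,0,0]]'
python3 - <<'E'
from h import *
c,im=snap('wrist','w2'); import pickle; pickle.dump(c,open('w2.pkl','wb')); P,Q,o=pose();print(o['joint_positions'],o['time'])
print(proj(c,[.6515,.157,.029]))
E
```

```text
time: 4.15
tool_pos: [0.6522, 0.1555, 0.2007]
tcp_rot: [-180.0, 0.0, -146.9]
wrist_force: [0.3, -1.0, 0.2]
grip_width: 0.998
gripper_force: 0.0
[ 1.12379365e+01  6.52116135e+00  8.51460862e+01  3.53935751e-03
  8.82964991e+01 -1.11915334e+02] 4.2
[321.6376141  187.39617858]
```

View pics/w2.png

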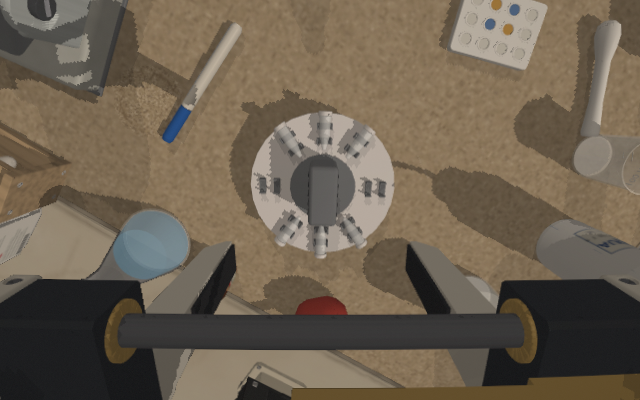

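The carousel sits centred at about (322,183). Its grip is almost square to the jaws and its empty sides are at (269,185) and (375,188), so the tool is about 2° off. Measuring that now.

```bash
python3 - <<'E'
from h import *
import pickle
c=pickle.load(open('w2.pkl','rb'));im=cv2.imread('pics/w2.png');hsv=cv2.cvtColor(im,cv2.COLOR_BGR2HSV)
m=((hsv[...,1]<45)&(hsv[...,2]>120)).astype(np.uint8);k=np.zeros_like(m);cv2.circle(k,(322,184),80,1,-1);m&=k
m=cv2.morphologyEx(m,cv2.MORPH_OPEN,np.ones((3,3)))
n,l,s,_=cv2.connectedComponentsWithStats(m);i=1+np.argmax(s[1:,4]);h=cv2.convexHull(cv2.findNonZero((l==i).astype(np.uint8)))
W=np.array([onz(c,*p[0],.029)[:2] for p in h]).astype(np.float32)
print('circle',cv2.minEnclosingCircle(W),cv2.fitEllipse(W*1000))
# dark clip marks on both sides
d=((hsv[...,2]<70)).astype(np.uint8)
for x0,x1 in((256,284),(360,390)):
    ys,xs=np.nonzero(d[172:202,x0:x1]);u,v=xs.mean()+x0,ys.mean()+172;print(u,v,onz(c,u,v,.034))
# grip top edges
g=cv2.cvtColor(im,cv2.COLOR_BGR2GRAY)
for v in range(158,232,8): print(v,g[v,302:346:2])
E
```

```text
circle ((0.6524686217308044, 0.15818896889686584), 0.0767575204372406) ((651.6082763671875, 157.76898193359375), (144.88209533691406, 151.30215454101562), 125.98987579345703)
274.8666666666667 185.13333333333333 [0.67401323 0.11602284 0.034     ]
372.72727272727275 191.63636363636363 [0.62614386 0.20157605 0.034     ]
158 [115 122 105  70  69  68  68  69  68  69  68  68  69  69  70  83  95  90
 124 172 172 173]
166 [68 69 69 68 62 67 72 72 72 72 71 71 70 70 70 66 70 73 95 96 95 96]
174 [69 70 69 41 67 85 91 93 94 93 94 95 94 95 95 95 96 98 79 95 95 95]
182 [67 67 69 47 69 86 93 93 94 94 94 95 95 95 95 96 97 99 94 94 94 95]
190 [68 67 68 48 70 87 93 94 93 94 95 95 95 94 95 95 97 98 92 94 95 94]
198 [68 68 68 55 72 91 93 93 93 93 94 94 94 95 95 96 98 95 87 95 94 94]
206 [68 68 68 55 74 92 94 93 94 93 94 94 96 96 96 97 98 86 87 94 95 94]
214 [156 165 136  59  76  93  94  93  94  95  95  95  96  96  96  97  99  58
 101 106 138 142]
222 [115 171 171  95  78  95  94  95  94  95  95  96  96  97  98  98  98 104
 106 119  76 109]
230 [156 164 169 151 120 106  84  60  99 132 149  99  62 131 157 157 157 157
 155 115 102 105]
```

```bash

python3 -m jog '[[-0.14,0.2,3,0,0,2.5],[0,0,4,0,0,0],[0,0,4,0,0,0],[0,0,3,0,0,0],[0,0,1.1,0,0,0]]'
python3 -m jog '[[0,0,0,0,0,0],[0,0,0,0,0,0],[0,0,0,0,0,0],[0,0,0,0,0,0],[0,0,0,0,0,0]]' 1
python3 -m jog '[[0,0,0,0,0,0],[0,0,0,0,0,0],[0,0,0,0,0,0],[0,0,0,0,0,0],[0,0,0,0,0,0]]'
python3 -c "
from h import *
print(pose()[2]['torque'])"
```

```text
time: 4.7
tool_pos: [0.6509, 0.158, 0.0457]
tcp_rot: [179.9, -0.2, -149.3]
wrist_force: [-0.4, 0.8, -0.4]
grip_width: 0.999
gripper_force: 0.0
time: 5.2
tool_pos: [0.6527, 0.1587, 0.0498]
tcp_rot: [-180.0, 0.0, -149.3]
wrist_force: [-0.4, -0.1, 0.0]
grip_width: 0.621
gripper_force: 0.0
time: 5.7
tool_pos: [0.6523, 0.1586, 0.0488]
tcp_rot: [180.0, -0.0, -149.3]
wrist_force: [0.6, -0.3, 0.3]
grip_width: 0.28
gripper_force: 30.0
[-0.02970927 -0.0871655  -0.01258607]
```

```bash

python3 -m jog '[[0,0,-1,0,0,0],[0,0,-3,0,0,0],[0,0,-4.5,0,0,0],[0,0,-4.5,0,0,0],[0,0,-4.5,0,0,0]]'
cat >> head.py <<'E'
a=np.radians(30);pin=F@[np.cos(a),np.sin(a),0];perp=F@[-np.sin(a),np.cos(a),0]
GZ=.0488
def tgt(d): return O+(d+GZ)*F[:,2]
RT=tool(F[:,2],perp)
def err():
    P,Q,o=pose();e=F.T@(P-O);e[2]-=GZ
    w=F.T@np.array(o['wrist_force']);m=(RT.inv()*Q).as_rotvec(degrees=True)
    print('t%.2f lateral mm'%o['time'],np.round(e[:2]*1e3,1),'d %.1f'%(e[2]*1e3),'F head',np.round(w,1),'T head',np.round(F.T@np.array(o['torque']),2),'rot',np.round(m,1),'tool-F',np.round(Q.inv().apply(o['wrist_force']),1),'w',round(o['grip_width'],3),'j6 %.0f'%o['joint_positions'][5])
E
python3 - <<'E'
from head import *
plan(tgt(.115),RT,12)
err();print(F)
E
```

```text
time: 6.2
tool_pos: [0.652, 0.1587, 0.2261]
tcp_rot: [180.0, -0.0, -149.3]
wrist_force: [0.7, -0.4, -3.0]
grip_width: 0.278
gripper_force: 30.0
12 rows of [2.156,-1.797,-0.563,1.104,-2.248,-0.63] step mm 28.62321165955706 deg 2.5826534652952153
t6.20 lateral mm [112.2 306.1] d 9.0 F head [-0.9 -0.5 -2.9] T head [ 0.05 -0.05 -0.06] rot [-13.2  27.    7.6] tool-F [-0.4 -0.7  3. ] w 0.278 j6 -109
[[ 0.85665816 -0.14668241 -0.49459182]
 [ 0.12703069  0.98918364 -0.0733412 ]
 [ 0.5         0.          0.8660254 ]]
```

```bash

python3 -m jog '[[2.156,-1.797,-0.563,1.104,-2.248,-0.63],[2.156,-1.797,-0.563,1.104,-2.248,-0.63],[2.156,-1.797,-0.563,1.104,-2.248,-0.63],[2.156,-1.797,-0.563,1.104,-2.248,-0.63],[2.156,-1.797,-0.563,1.104,-2.248,-0.63]]' >/dev/null
python3 -m jog '[[2.156,-1.797,-0.563,1.104,-2.248,-0.63],[2.156,-1.797,-0.563,1.104,-2.248,-0.63],[2.156,-1.797,-0.563,1.104,-2.248,-0.63],[2.156,-1.797,-0.563,1.104,-2.248,-0.63],[2.156,-1.797,-0.563,1.104,-2.248,-0.63]]' >/dev/null
python3 -m jog '[[2.156,-1.797,-0.563,1.104,-2.248,-0.63],[2.156,-1.797,-0.563,1.104,-2.248,-0.63],[0,0,0,0,0,0],[0,0,0,0,0,0],[0,0,0,0,0,0]]' 
python3 -m jog '[[0,0,0,0,0,0],[0,0,0,0,0,0],[0,0,0,0,0,0],[0,0,0,0,0,0],[0,0,0,0,0,0]]' >/dev/null
python3 - <<'E'
from head import *
err();plan(tgt(.115),RT,1)
c,im=snap('side','s2'); a=im[140:290,330:480];cv2.imwrite('pics/s2c.png',cv2.resize(a,(600,600),interpolation=cv2.INTER_CUBIC))
snap('wrist','w3')
for d in (0,.033,.073,.08,.115): print(d,(proj(c,O+d*F[:,2])-[330,140])*4)
E
```

```text
time: 7.7
tool_pos: [0.5489, -0.1656, 0.2599]
tcp_rot: [-163.9, 25.6, -137.9]
wrist_force: [-0.0, 0.2, -3.3]
grip_width: 0.278
gripper_force: 30.0
t8.20 lateral mm [-0.7  0.1] d 112.7 F head [-1.8  0.6 -2.7] T head [ 0.11  0.58 -0.08] rot [-0.  0. -0.] tool-F [1.2 1.5 2.7] w 0.277 j6 -160
1 rows of [-0.058,-0.043,-0.226,0.003,-0.003,0.015] step mm 2.3760544848658403 deg 0.015295005611179456
0 [304.0605872  368.51963645]
0.033 [275.83273239 316.0819213 ]
0.073 [239.8937175  249.39663726]
0.08 [233.40073077 237.35798532]
0.115 [199.97980985 175.43638822]
```

View pics/s2c.png

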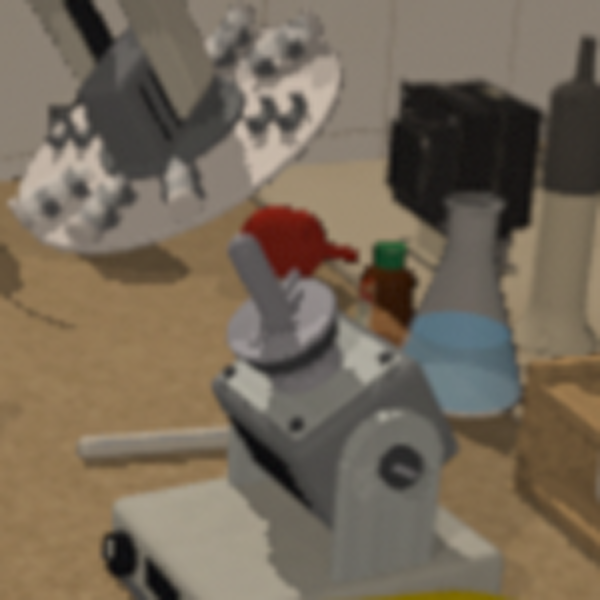

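The side crop shows the disc above the spindle. Its centre, at about (177,135), is in line with the spindle axis running from (243,240) to (282,323). Now going down to just before the bore.

```bash

python3 -m jog '[[-0.06,-0.04,1,0,0,0],[0,0,1.2,0,0,0],[0,0,1.2,0,0,0],[0,0,1,0,0,0],[0,0,0.5,0,0,0]]' >/dev/null
python3 -c "
from head import *
err()"
python3 -m jog '[[0,0,0.2,0,0,0],[0,0,0.2,0,0,0],[0,0,0.2,0,0,0],[0,0,0.0,0,0,0],[0,0,0,0,0,0]]' >/dev/null
python3 -c "
from head import *
err()"
```

```text
t8.80 lateral mm [-0.7  0.2] d 62.1 F head [-1.  -0.2 -2.3] T head [ 0.04  0.6  -0.05] rot [-0.1  0.   0. ] tool-F [1.  0.3 2.3] w 0.276 j6 -159
t9.30 lateral mm [ 0.1 -0.2] d 58.1 F head [-1.8 -0.6 -2.7] T head [0.07 0.58 0.01] rot [ 0. -0. -0.] tool-F [1.9 0.4 2.7] w 0.277 j6 -159
```

```bash

for i in 1 2 3; do python3 -m jog '[[0,0,0.1,0,0,0],[0,0,0.1,0,0,0],[0,0,0,0,0,0],[0,0,0,0,0,0],[0,0,0,0,0,0]]' >/dev/null
python3 -c "
from head import *
err()"; done
```

```text
t9.80 lateral mm [ 0.  -0.1] d 55.9 F head [-1.6  0.9 -2.3] T head [ 0.07  0.51 -0.08] rot [ 0. -0. -0.] tool-F [0.9 1.6 2.3] w 0.281 j6 -159
t10.30 lateral mm [-0.  -0.1] d 53.8 F head [-0.7 -0.  -1.4] T head [ 0.07  0.54 -0.05] rot [ 0.  0. -0.] tool-F [0.6 0.3 1.4] w 0.278 j6 -159
t10.80 lateral mm [-0.  -0.1] d 51.8 F head [-1.5 -0.5 -2.9] T head [ 0.04  0.6  -0.02] rot [ 0.  0. -0.] tool-F [1.5 0.3 2.9] w 0.278 j6 -159
```

```bash

for i in 1 2 3; do python3 -m jog '[[0,0,0.1,0,0,0],[0,0,0.1,0,0,0],[0,0,0.1,0,0,0],[0,0,0,0,0,0],[0,0,0,0,0,0]]' >/dev/null
python3 -c "
from head import *
err()"; done
```

```text
t11.30 lateral mm [ 0.1 -0.1] d 48.8 F head [-0.2  1.6 -2.7] T head [ 0.27  0.18 -0.04] rot [ 0. -0. -0.] tool-F [-0.6  1.5  2.7] w 0.278 j6 -159
t11.80 lateral mm [ 0.2 -0. ] d 45.7 F head [ 3.5  2.3 -4.2] T head [ 0.44 -0.57 -0.03] rot [ 0. -0. -0.] tool-F [-4.2  0.3  4.2] w 0.276 j6 -159
t12.30 lateral mm [ 0.2 -0.1] d 42.7 F head [ 4.6  2.3 -3.7] T head [ 0.63 -0.87 -0.09] rot [ 0. -0. -0.] tool-F [-5.1 -0.3  3.7] w 0.277 j6 -159
```

```bash

python3 -m jog '[[-0.06,0,0,0,0,0],[0,0,0,0,0,0],[0,0,0,0,0,0],[0,0,0,0,0,0],[0,0,0,0,0,0]]' >/dev/null
python3 -c "
from head import *
err()"
python3 -m jog '[[0,0,0.1,0,0,0],[0,0,0.1,0,0,0],[0,0,0,0,0,0],[0,0,0,0,0,0],[0,0,0,0,0,0]]' >/dev/null
python3 -c "
from head import *
err()"
```

```text
t12.80 lateral mm [0.4 0.2] d 42.7 F head [ 3.8  0.6 -2.8] T head [ 0.31 -0.23 -0.08] rot [ 0.  0. -0.] tool-F [-3.6 -1.4  2.8] w 0.278 j6 -159
t13.30 lateral mm [0.4 0.2] d 40.7 F head [ 2.2  1.7 -3.4] T head [ 0.45 -0.13 -0.06] rot [-0.  0. -0.] tool-F [-2.7  0.4  3.4] w 0.275 j6 -159
```

```bash

for i in 1 2; do python3 -m jog '[[-0.02,0,0.1,0,0,0],[0,0,0,0,0,0],[0,0,0,0,0,0],[0,0,0,0,0,0],[0,0,0,0,0,0]]' >/dev/null
python3 -c "
from head import *
err()"; done
```

```text
t13.80 lateral mm [0.5 0.3] d 39.7 F head [-0.3  0.2 -2.6] T head [ 0.23  0.22 -0.09] rot [-0.  0. -0.] tool-F [0.1 0.3 2.6] w 0.279 j6 -159
t14.30 lateral mm [0.8 0.3] d 38.8 F head [-0.8 -0.9 -2.8] T head [0.01 0.54 0.01] rot [ 0.  0. -0.] tool-F [ 1.1 -0.4  2.8] w 0.272 j6 -159
```

```bash

for i in 1 2 3; do python3 -m jog '[[0,0,0.1,0,0,0],[0,0,0,0,0,0],[0,0,0,0,0,0],[0,0,0,0,0,0],[0,0,0,0,0,0]]' >/dev/null
python3 -c "
from head import *
err()"; done
```

```text
t14.80 lateral mm [0.8 0.4] d 37.8 F head [-1.7 -0.6 -2.8] T head [ 0.06  0.61 -0.  ] rot [ 0.  0. -0.] tool-F [1.7 0.3 2.8] w 0.278 j6 -159
t15.30 lateral mm [0.9 0.4] d 36.9 F head [-1.7 -0.4 -2.7] T head [ 0.08  0.61 -0.09] rot [ 0.  0. -0.] tool-F [1.7 0.5 2.7] w 0.278 j6 -159
t15.80 lateral mm [0.8 0.4] d 35.8 F head [-0.6  0.3 -3.1] T head [ 0.07  0.52 -0.01] rot [ 0.  0. -0.] tool-F [0.3 0.6 3.1] w 0.277 j6 -159
```

```bash

for i in 1 2 3 4; do python3 -m jog '[[0,0,0.15,0,0,0],[0,0,0,0,0,0],[0,0,0,0,0,0],[0,0,0,0,0,0],[0,0,0,0,0,0]]' >/dev/null
python3 -c "
from head import *
err()"; done
```

```text
t16.30 lateral mm [0.9 0.4] d 34.3 F head [-0.8  0.4 -2.1] T head [ 0.09  0.55 -0.06] rot [ 0.  0. -0.] tool-F [0.5 0.8 2.1] w 0.274 j6 -159
t16.80 lateral mm [0.9 0.4] d 32.8 F head [-1.3  0.1 -2.2] T head [ 0.02  0.49 -0.03] rot [ 0. -0. -0.] tool-F [1.1 0.7 2.2] w 0.274 j6 -159
t17.30 lateral mm [0.9 0.4] d 31.4 F head [-1.5  1.1  3.8] T head [0.26 0.59 0.05] rot [ 0. -0. -0.] tool-F [ 0.8  1.7 -3.8] w 0.279 j6 -159
t17.80 lateral mm [0.9 0.3] d 29.9 F head [-1.7  0.9  3.9] T head [ 0.24  0.53 -0.05] rot [ 0. -0. -0.] tool-F [ 1.1  1.6 -3.9] w 0.274 j6 -159
```

```bash

for i in 1 2 3; do python3 -m jog '[[0,0,0.1,0,0,0],[0,0,0.1,0,0,0],[0,0,0.1,0,0,0],[0,0,0.07,0,0,0],[0,0,0,0,0,0]]' >/dev/null
python3 -c "
from head import *
err()"; done
```

```text
t18.30 lateral mm [0.9 0.4] d 26.1 F head [-1.5  0.9  6.6] T head [ 0.24  0.55 -0.08] rot [ 0. -0. -0.] tool-F [ 0.8  1.6 -6.6] w 0.277 j6 -159
t18.80 lateral mm [0.9 0.4] d 22.4 F head [-0.6  1.1  7.1] T head [ 0.32  0.66 -0.02] rot [ 0. -0. -0.] tool-F [-0.1  1.2 -7.1] w 0.275 j6 -159
t19.30 lateral mm [1.  0.4] d 18.8 F head [-2.3  1.5  8.9] T head [ 0.43  0.78 -0.05] rot [ 0. -0. -0.] tool-F [ 1.2  2.5 -8.9] w 0.274 j6 -159
```

```bash

python3 -m jog '[[0,0,0.12,0,0,0],[0,0,0,0,0,0],[0,0,0,0,0,2],[0,0,0,0,0,2],[0,0,0,0,0,0]]' >/dev/null
python3 -c "
from head import *
err()"
for i in 1 2; do python3 -m jog '[[0,0,0,0,0,2],[0,0,0,0,0,2],[0,0,0,0,0,0],[0,0,0,0,0,0],[0,0,0,0,0,0]]' >/dev/null
python3 -c "
from head import *
err()"; done
```

```text
t19.80 lateral mm [1.2 0.2] d 17.8 F head [-2.1  0.9  9.6] T head [ 0.24  0.64 -0.03] rot [ 0.  -0.   4.1] tool-F [ 1.5  1.7 -9.6] w 0.279 j6 -155
t20.30 lateral mm [1.2 0.2] d 17.8 F head [-2.  -0.4 10.4] T head [ 0.15  0.6  -0.13] rot [ 0. -0.  8.] tool-F [  2.    0.3 -10.4] w 0.282 j6 -151
t20.80 lateral mm [1.2 0.2] d 17.9 F head [-1.7 -0.5 10.3] T head [ 0.17  0.63 -0.11] rot [ 0.1 -0.  12. ] tool-F [  1.7   0.  -10.3] w 0.276 j6 -147
```

```bash

for i in 1 2 3 4 5; do python3 -m jog '[[0,0,0,0,0,2],[0,0,0,0,0,2],[0,0,0,0,0,1],[0,0,0,0,0,0],[0,0,0,0,0,0]]' >/dev/null
python3 -c "
from head import *
err()"; done
```

```text
t21.30 lateral mm [1.2 0.1] d 17.9 F head [-1.5  0.8  8.2] T head [ 0.12  0.54 -0.02] rot [ 0.1 -0.  17. ] tool-F [ 1.3  1.1 -8.2] w 0.28 j6 -142
t21.80 lateral mm [1.3 0.2] d 17.9 F head [-0.6 -0.5  9.7] T head [ 0.15  0.53 -0.04] rot [ 0.1 -0.  22. ] tool-F [ 0.6 -0.4 -9.7] w 0.277 j6 -137
t22.30 lateral mm [1.2 0.2] d 17.9 F head [-1.8 -0.2  8.8] T head [ 0.13  0.57 -0.06] rot [ 0.1 -0.  27. ] tool-F [ 1.8 -0.1 -8.8] w 0.274 j6 -132
t22.80 lateral mm [1.2 0.2] d 17.9 F head [-1.5 -0.2  9.3] T head [0.12 0.58 0.01] rot [ 0.1 -0.  32. ] tool-F [ 1.5 -0.3 -9.3] w 0.275 j6 -127
t23.30 lateral mm [1.2 0.1] d 17.9 F head [-2.2 -0.8 10.4] T head [ 0.13  0.56 -0.04] rot [ 0.1 -0.  37. ] tool-F [  2.1  -1.1 -10.4] w 0.281 j6 -122
```

```bash

for i in 1 2 3 4; do python3 -m jog '[[0,0,0,0,0,1],[0,0,0,0,0,0.5],[0,0,0,0,0,0],[0,0,0,0,0,0],[0,0,0,0,0,0]]' >/dev/null
python3 -c "
from head import *
err()"; done
```

```text
t23.80 lateral mm [1.3 0.1] d 17.9 F head [-1.8 -0.   9.6] T head [0.14 0.54 0.04] rot [ 0.1 -0.  38.5] tool-F [ 1.8 -0.3 -9.6] w 0.279 j6 -121
t24.30 lateral mm [1.2 0.2] d 17.9 F head [-2.3 -0.9  9.1] T head [0.08 0.54 0.01] rot [ 0.1 -0.  40. ] tool-F [ 2.1 -1.3 -9.1] w 0.284 j6 -119
t24.80 lateral mm [1.3 0.1] d 17.9 F head [-1.7 -1.   9.4] T head [0.07 0.6  0.07] rot [ 0.1 -0.  41.5] tool-F [ 1.5 -1.3 -9.4] w 0.28 j6 -118
t25.30 lateral mm [1.3 0.1] d 17.9 F head [-1.6 -0.6  8.6] T head [0.07 0.53 0.01] rot [ 0.1 -0.  43. ] tool-F [ 1.5 -0.9 -8.6] w 0.277 j6 -116
```

Still turning freely. I'll go on in 1° steps until the stop is felt.

```bash

for i in 1 2 3 4; do python3 -m jog '[[0,0,0,0,0,0.5],[0,0,0,0,0,0.5],[0,0,0,0,0,0],[0,0,0,0,0,0],[0,0,0,0,0,0]]' >/dev/null
python3 -c "
from head import *
err()"; done
```

```text
t25.80 lateral mm [1.3 0.1] d 17.9 F head [-1.7 -1.4  9.3] T head [0.06 0.47 0.01] rot [ 0.1 -0.  44. ] tool-F [ 1.3 -1.8 -9.3] w 0.278 j6 -115
t26.30 lateral mm [1.3 0.1] d 18.0 F head [-1.  -1.5  9.2] T head [0.01 0.57 0.02] rot [ 0.1 -0.1 45. ] tool-F [ 0.6 -1.7 -9.2] w 0.279 j6 -114
t26.80 lateral mm [1.4 0.1] d 18.0 F head [-1.3 -1.1  9.3] T head [-0.02  0.45  0.02] rot [ 0.1 -0.1 46. ] tool-F [ 1.  -1.4 -9.3] w 0.277 j6 -113
t27.30 lateral mm [ 1.4 -0.1] d 18.0 F head [-1.1 -1.6  8.9] T head [-0.14  0.41  0.11] rot [ 0.1 -0.1 47. ] tool-F [ 0.5 -1.9 -8.9] w 0.276 j6 -112
```

```bash

for i in 1 2; do python3 -m jog '[[0,0,0,0,0,0.5],[0,0,0,0,0,0],[0,0,0,0,0,0],[0,0,0,0,0,0],[0,0,0,0,0,0]]' >/dev/null
python3 -c "
from head import *
err()"; done
```

```text
t27.80 lateral mm [ 1.5 -0.1] d 18.0 F head [-0.5 -1.7  8.3] T head [-0.29  0.33  0.09] rot [ 0.1 -0.1 47.5] tool-F [-0.  -1.7 -8.3] w 0.279 j6 -112
t28.30 lateral mm [ 1.5 -0.2] d 18.0 F head [ 0.3 -2.1  7. ] T head [-0.35  0.28  0.14] rot [ 0.1 -0.1 48. ] tool-F [-0.9 -1.9 -7. ] w 0.276 j6 -111
```

The stop is reached. Backing off 1° and easing out into the catch.

```bash

python3 -m jog '[[0,0,0,0,0,-1],[0,0,-0.1,0,0,0],[0,0,-0.1,0,0,0],[0,0,-0.1,0,0,0],[0,0,0,0,0,0]]' >/dev/null
python3 -c "
from head import *
err()"
for i in 1 2 3; do python3 -m jog '[[0,0,-0.1,0,0,0],[0,0,0,0,0,0],[0,0,0,0,0,0],[0,0,0,0,0,0],[0,0,0,0,0,0]]' >/dev/null
python3 -c "
from head import *
err()"; done
```

```text
t28.80 lateral mm [ 1.5 -0.1] d 21.1 F head [-0.4 -1.7  8.4] T head [-0.25  0.33  0.  ] rot [ 0.1 -0.1 47. ] tool-F [-0.2 -1.8 -8.4] w 0.274 j6 -112
t29.30 lateral mm [ 1.5 -0.1] d 22.0 F head [-0.4 -2.3  7.5] T head [-0.3   0.2  -0.02] rot [ 0.1 -0.1 47. ] tool-F [-0.3 -2.4 -7.5] w 0.277 j6 -112
t29.80 lateral mm [ 1.5 -0.1] d 23.0 F head [-0.1 -1.4  6.6] T head [-0.37  0.21  0.05] rot [ 0.1 -0.1 47. ] tool-F [-0.3 -1.4 -6.6] w 0.28 j6 -112
t30.30 lateral mm [ 1.4 -0.1] d 23.9 F head [ 0.5 -3.1  7.2] T head [-0.34  0.17  0.04] rot [ 0.1 -0.1 47. ] tool-F [-1.4 -2.8 -7.2] w 0.276 j6 -112
```

```bash

for i in 1 2; do python3 -m jog '[[0,0,-0.07,0,0,0],[0,0,0,0,0,0],[0,0,0,0,0,0],[0,0,0,0,0,0],[0,0,0,0,0,0]]' >/dev/null
python3 -c "
from head import *
err()"; done
```

```text
t30.80 lateral mm [1.2 0. ] d 24.5 F head [ 3.2 -5.4  4.1] T head [-1.02 -0.5   0.03] rot [ 0.1 -0.  47. ] tool-F [-4.6 -4.2 -4.1] w 0.275 j6 -112
t31.30 lateral mm [1.1 0.1] d 24.6 F head [ 6.7 -6.3 -3.9] T head [-1.22 -1.06  0.07] rot [ 0.1 -0.  47. ] tool-F [-8.2 -4.   3.9] w 0.275 j6 -112
```

Held at 24.6 mm against a pull, so it is locked. Unload, let go, back off straight along the axis, then look.

```bash

python3 -m jog '[[-0.03,-0.02,0.06,0,0,0],[0,0,0,0,0,0],[0,0,0,0,0,0],[0,0,0,0,0,0],[0,0,0,0,0,0]]' >/dev/null
python3 -c "
from head import *
err()"
for i in 1 2; do python3 -m jog '[[0,0,0,0,0,0],[0,0,0,0,0,0],[0,0,0,0,0,0],[0,0,0,0,0,0],[0,0,0,0,0,0]]' 0; done
python3 -m jog '[[0,0,-1,0,0,0],[0,0,-2,0,0,0],[0,0,-3,0,0,0],[0,0,-3,0,0,0],[0,0,-3,0,0,0]]'
python3 - <<'E'
from head import *
err()
c,im=snap('side','s3'); b,wi=snap('wrist','w4')
a=cv2.resize(im[140:290,330:480],(400,400),interpolation=cv2.INTER_CUBIC)
o=np.zeros((400,800,3),np.uint8);o[:,:400]=a;o[:250,400:]=cv2.resize(wi,(400,250));cv2.imwrite('pics/fin.png',o)
z=F[:,2]
for d in(.0245,.033):print(d,'disc top px wrist',proj(b,O+(d+.029)*z),'grip top',proj(b,O+(d+.072)*z),'side disc',proj(c,O+(d+.029)*z))
E
```

```text
t31.80 lateral mm [1.2 0. ] d 24.4 F head [ 3.  -3.6  3.9] T head [-0.8  -0.5   0.04] rot [ 0. -0. 47.] tool-F [-4.  -2.5 -3.9] w 0.28 j6 -112
time: 32.3
tool_pos: [0.594, -0.1592, 0.1837]
tcp_rot: [170.4, 28.5, 169.0]
wrist_force: [0.0, 0.7, 0.6]
grip_width: 0.657
gripper_force: 0.0
time: 32.8
tool_pos: [0.5941, -0.1593, 0.1839]
tcp_rot: [170.4, 28.6, 169.0]
wrist_force: [-0.4, 0.4, -0.4]
grip_width: 0.996
gripper_force: 0.0
time: 33.3
tool_pos: [0.5337, -0.168, 0.2895]
tcp_rot: [170.4, 28.6, 169.0]
wrist_force: [-0.5, 0.1, 1.5]
grip_width: 0.999
gripper_force: 0.0
t33.30 lateral mm [1.1 0.3] d 146.3 F head [0.3 0.2 1.5] T head [ 0.01  0.21 -0.01] rot [ 0. -0. 47.] tool-F [-0.2  0.3 -1.5] w 0.999 j6 -113
0.0245 disc top px wrist [320.20030605 189.40199472] grip top [320.03211947 202.44092451] side disc [394.4143808  210.58670966]
0.033 disc top px wrist [320.17064949 191.70088722] grip top [319.99268488 205.49870975] side disc [392.49307048 207.02221434]
```

View pics/fin.png

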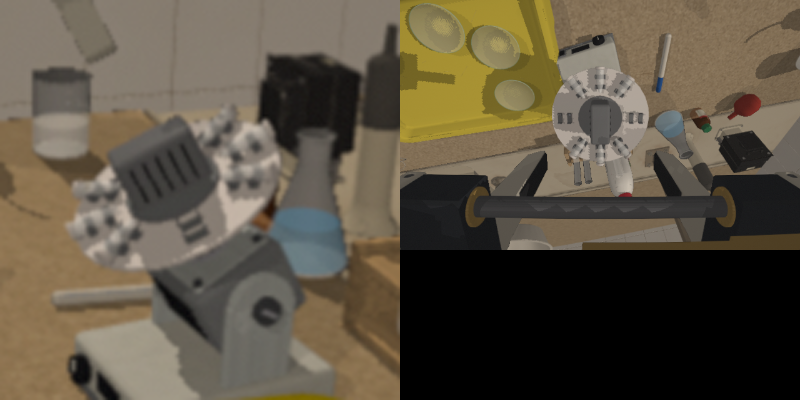

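The carousel sits low on the head: the disc is at about (395,213) in the side view, matching the 24.5 mm position. In the wrist view it is at (320,182), with the grip still square to the open jaws, so nothing has crept back.

```bash
python3 -c "
from station import robot
print(robot.sign_off())"
```

```text
the job is handed in; nothing more can be done
None
```

The carousel is on the spindle, turned clockwise to its stop and held in the catch at about 24.5 mm, and I let go and handed the job in at 33 s; no measured contact force came near 40 N, and because I aligned it to the pin first, the slots engaged without any searching turn.

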